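# Fit the cam on the paint shaker's drive

### The job

Fit the egg-shaped steel cam onto the upright flatted shaft of the gearmotor: turn it so that the flat of its D-shaped bore matches the flat of the shaft, keep hold of it while you lower it over the shaft (do not drop it on from above), seat it fully home and let go. The round collar that looks much like it has a plain round bore and is the wrong part: leave it lying where it is.

Things in the scene. Friction and masses are not known exactly. Their poses are not given: they have to be found in the camera images.
- cam_centre (a point): Loose steel cam lying flat, 46 mm high, 0.25 kg: on its bore's axis, 23 mm above its underside, z up. Egg-shaped plate 12 mm thick, radius 34, nose reaching 50 mm to -x. Above it a hub 34 mm high, 52 mm long in x, with two flat sides 42 mm apart facing +y and -y: grip there. D-bore right through, 33.6 mm dia., its flat 7.8 mm from the axis on the nose side (-x); lower mouth bevelled 3 mm.
- shaft_seat (a point): Fixed gearmotor: point on its upright shaft's axis, on top of the dark round boss where the cam's underside rests, 70 mm above the cupboard top. Grey gearbox 96 mm square, its top 10 mm lower; a finned motor lies to +x, out to 136 mm, no higher than the gearbox. With the cam home, the axes of both agree: nose to -x, away from the motor; cam centre 23 mm above this point.
- shaft_tip (a point): Centre of the top of the gearmotor's steel shaft, 36 mm above the seat, same axes. D-shaft 30 mm in diameter with one flat 6 mm from the axis that faces -x (away from the motor); the top 12 mm taper to about half that size. The cam's bore has 1.8 mm of play all round on it.
- collar_centre (a point): The wrong part, to be left alone: a loose steel collar of the same height (46 mm) with the same hub with two flat sides, but on a round flange of 72 mm diameter without a nose, and with a plain round bore. Point on its axis, 23 mm above its underside.

How it is judged:
On the way:
1. the cam, still held by the gripper, is lowered at least 10 mm down over the shaft's tip (horizontal distance between cam_centre and shaft_seat below 0.012 m and z of cam_centre in the frame of shaft_seat below 0.049 m and contact force between the fingers and cam above 0.5 N), for 0.1 s.
At the end, for the whole second after the job is handed in: The cam sits home on the gearmotor's shaft, released and still: its axis within 10 mm of the shaft's, its underside within 8 mm of the bearing boss, its flat within 17 degrees of the shaft's flat, upright within 7 degrees (horizontal distance between cam_centre and shaft_seat below 0.01 m and z of cam_centre in the frame of shaft_seat below 0.031 m and angle between the x axis of cam_centre and the x axis of shaft_seat, either way round below 0.3 rad and angle between cam_centre's own z axis and vertical below 0.12 rad and linear speed of cam below 0.02 m/s); the robot touches nothing.
It fails at once if the round collar is moved more than 30 mm from where it lay (distance of collar_centre from where it was at the start of the episode above 0.03 m).
It also fails if it takes over 43 s, if anything falls off the work surface, if the arm or the gripper's body presses on something with over 40 N, if the wrist force passes 120 N, or if a joint passes its speed limit or range.

### The arm

A 6-joint arm with a two-finger parallel gripper is mounted at the origin on a cart in front of the work surface, level with it; the furniture and walls round the work are solid. World frame = base frame: x ahead of the robot, y to its left, z up, the work surface at z = 0. Lengths are in m, angles in rad, forces in N, time in s.
With the tool pointing down it reaches from about 0.325 to 0.85 m from the base axis. Payload 15.5 kg.
Tool frame: the origin (TCP) lies at the very end of the fingers, on their centre line; the grasp point (between the pads) lies 19 mm behind it; z points along the fingers, y is the line along which they close (so a half turn about z gives the same grasp; the last joint's range is limited). The gripper opens to 91 mm and grips with 3 to 60 N. Pads are 32 mm wide; open, the fingers measure 118 mm over their backs; the gripper's body (76 mm by 178 mm) begins 60 mm behind the grasp point.
Start: joints at [-1.327, 0.494, 1.345, -0, 1.302, -0.096], TCP at [0.208, -0.589, 0.214] pointing down, gripper open.
Joint ranges: [-2.91, 2.91], [-0.82, 2.16], [0.22, 2.67], [-1.22, 4.37], [0.12, 2.79], [-3.08, 3.08]. Speed limits (rad/s): [1.89, 1.89, 2.57, 3.01, 3.01, 3.01].

### API

Orientations are given as a rotation vector (axis times angle).
In Python, from station import observe, snapshot, sign_off gives the robot as it stands.
- The arm moves only by the tool carry_out, never from a script. Its argument "commands" is a list of rows, each an object with "travel": the shift along the tool's x, y, z in m, a list of three; "rotation": the turn, a rotation vector about the tool's x, y, z in rad, a list of three; "fingers": the closure in counts, from 0 (fully open) to 255 (shut). A call has 1 to 10 rows; each row is the pose to reach, as a shift and turn from the pose commanded when the call began, along the tool's axes at that moment; what a row does not reach only later rows make up. A row lasts 1/8 s, in which the tool goes at most 62.5 mm and 10.7 degrees, less where a joint would pass 70% of its speed; a pose out of reach is approached as far as the arm can. A call with a gripper value outside its range is refused whole. The fingers move at their own pace and stop on an object; "newtons" is the grip in N (left out, the last holds). Time passes only in rows, so rows that repeat a pose let the fingers close. It gives the time, the measured TCP pose, the force, the opening and the grip force at its end, in the units of the state.
- observe(): the state, without advancing time (a new reading comes with each control period).
- snapshot(name): name is "scene" or "top"; returns a dict with "img" (480x640x3 uint8, red, green, blue), "fx", "fy", "cx", "cy" (pixels), "rvec" (rotation vector, rad) and "tvec" (3), from world to camera coordinates, as OpenCV has them. Camera axes: x right, y down, z forward; pixel columns grow to the right and rows downward; lengths in m; the calibration is good to about 2 mm. A picture is of the moment at which its call begins. There is no depth.
- sign_off(): hands the job in; it is judged then, once.
The state is a dict: "time": time; "joint_pos": joint angles; "dq": joint speeds; "joint_efforts": joint torques, N m; "tcp_pos": TCP position; "tcp_rot": TCP orientation; "force": force on the tool from outside, world axes, zero at the start; "ft_torque": the same for the moment, N m; "finger_gap": finger opening in m; "finger_force": force on a finger pad.
Only numpy, scipy, OpenCV 4.12 (cv2) and the standard library are available. Lean on these libraries where they do the work, as an engineer would, in place of code of your own. Each camera call takes 0.05 s, during which the arm holds its last target. There are 200 camera calls.

## Working session

There is one attempt and no reset: what is moved stays moved. The work goes in short steps, Python scripts to look and compute and a tool call to move; the robot and the scene stay as the last step left them, time stands still between calls to the robot, and variables do not carry over. Pictures are saved under pics/ and viewed, at most 10 in all, crops included, and the job is handed in when it is done.

Besides the shell and the picture viewer there is one more tool, called after "Emit:" as name(argument=value, ...) on one line, values as JSON. carry_out: Moves the arm, as the interface text tells. Its arguments: {"type":"object","properties":{"commands":{"type":"array","items":{"type":"object","properties":{"travel":{"type":"array","items":{"type":"number"}},"rotation":{"type":"array","items":{"type":"number"}},"fingers":{"type":"number"}}}},"newtons":{"type":"number"}},"required":["commands"]}

```bash
mkdir -p pics
python3 - <<'E'
from station import observe,snapshot
import cv2,pickle
s=observe();print({k:s[k] for k in('time','tcp_pos','tcp_rot','force','finger_gap')})
for n in('scene','top'):
    d=snapshot(n);pickle.dump(d,open(n+'0.pkl','wb'));cv2.imwrite(f'pics/{n}0.png',d['img'][:,:,::-1])
    print(n,[d[k] for k in('fx','cx','cy','rvec','tvec')])
E
```

```text
{'time': 0.0, 'tcp_pos': array([ 0.20821934, -0.58888729,  0.21335428]), 'tcp_rot': array([-3.09519512e+00, -5.30964159e-01,  1.70226975e-04]), 'force': array([ 0.25893736, -0.85978293,  0.5188728 ]), 'finger_gap': 0.09100207659168297}
scene [608.3175621073234, 324.4262056633525, 225.9432365444108, array([ 0.63400249, -2.39021721,  1.50488355]), array([0.41748308, 0.19336771, 1.04578811])]
top [465.42048976314567, 325.5879421808904, 238.31320389767293, array([ 2.16679788, -2.13384319,  0.16923633]), array([-0.01703168,  0.47407297,  0.88747866])]
```

View pics/scene0.png

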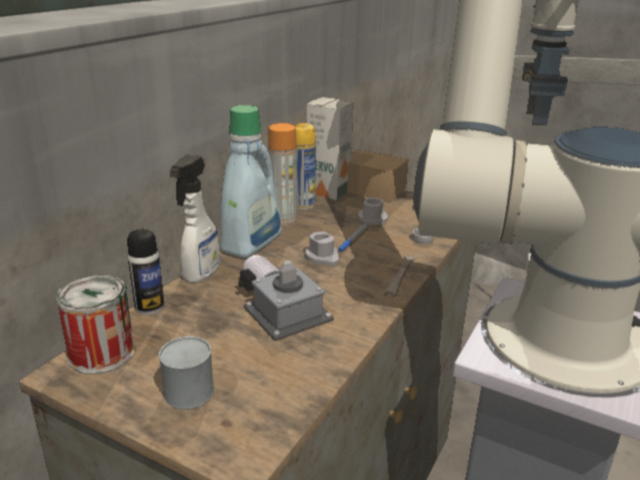

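View pics/top0.png

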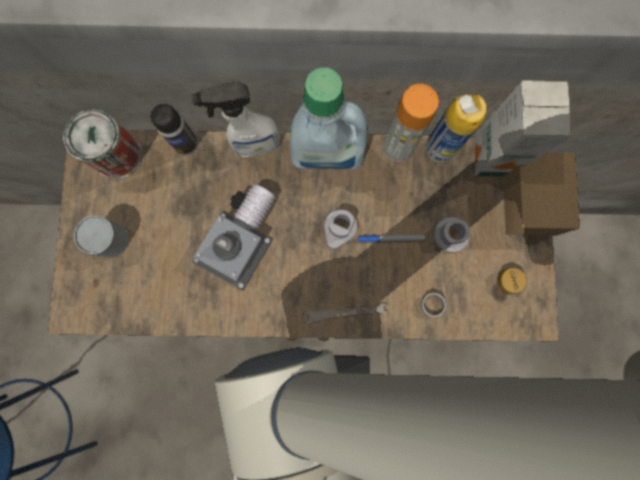

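The scene view shows the gearmotor at about (288,290), one hub part at (322,246) and another at (373,210). In the top view the gearmotor is at (228,243), the likely cam at (341,226) and the likely collar at (453,235). I'll zoom in on the top view.

```bash
cat > h.py <<'E'
import numpy as np,cv2,pickle
def cam(d):
    R=cv2.Rodrigues(np.array(d['rvec']))[0];t=np.array(d['tvec']);return R,t
def ray(d,uv,z):
    R,t=cam(d);o=-R.T@t
    v=R.T@np.array([(uv[0]-d['cx'])/d['fx'],(uv[1]-d['cy'])/d['fy'],1.]);return o+v*(z-o[2])/v[2]
def proj(d,p):
    R,t=cam(d);q=R@np.array(p)+t;return np.array([d['cx']+d['fx']*q[0]/q[2],d['cy']+d['fy']*q[1]/q[2]])
E
python3 - <<'E'
from h import *
d=pickle.load(open('top0.pkl','rb'));e=pickle.load(open('scene0.pkl','rb'))
a=d['img'][:,:,::-1];b=e['img'][:,:,::-1]
f=lambda im,x,y,w,h,s:cv2.resize(im[y:y+h,x:x+w],None,fx=s,fy=s,interpolation=cv2.INTER_CUBIC)
t1=f(a,190,175,100,75*2//2+40,4);t2=f(a,305,195,50,60,8);t3=f(a,425,205,50,60,8)
out=np.zeros((600,800,3),np.uint8)
out[:460,:400]=t1;out[:480,400:800]=t2
cv2.imwrite('pics/z.png',out)
out[:]=0
x=f(b,235,240,100,100,4);y=f(b,300,225,50,50,8);out[:400,:400]=x;out[:400,400:]=y
cv2.imwrite('pics/z2.png',out)
print(ray(d,(228,243),.1),ray(d,(341,220),.046),ray(d,(453,230),.046))
E
```

```text
[0.45308783 0.16959155 0.1       ] [ 0.50957767 -0.03948257  0.046     ] [ 0.4932402  -0.26028208  0.046     ]
```

View pics/z.png

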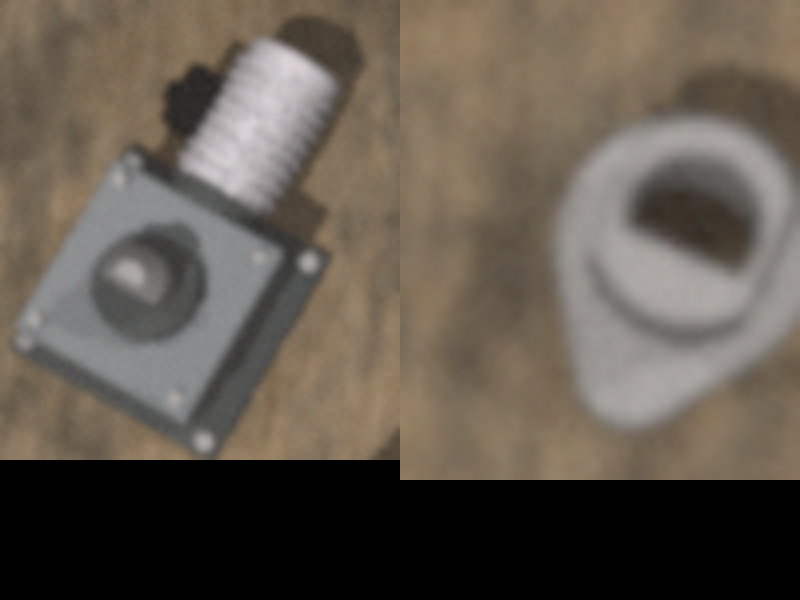

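View pics/z2.png

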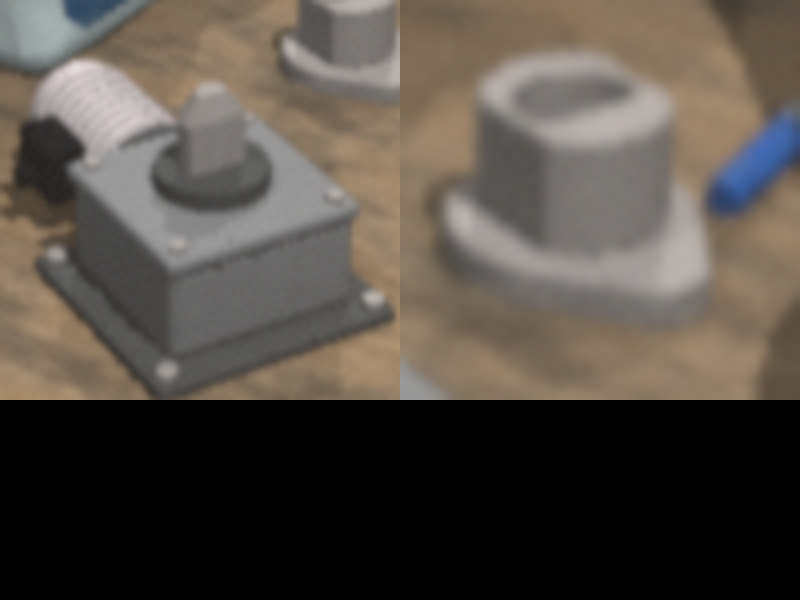

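The cam has a nose pointing down-left in the top view, with its tip near (334,248). Its D-bore flat runs from (333.7,222.7) to (347.2,228.7). The gearmotor shaft is at about (227,246) and its motor points up-right. Next I'll compute poses from contours.

```bash
cat >> h.py <<'E'
def blob(d,seed,smax,vmin,vmax=256,rad=60):
    hsv=cv2.cvtColor(cv2.GaussianBlur(d['img'],(3,3),0),cv2.COLOR_RGB2HSV)
    m=((hsv[...,1]<smax)&(hsv[...,2]>=vmin)&(hsv[...,2]<vmax)).astype(np.uint8)
    k=np.zeros_like(m);cv2.circle(k,tuple(int(v) for v in seed),rad,1,-1);m*=k
    n,l=cv2.connectedComponents(m);c=l[int(seed[1]),int(seed[0])]
    cs=cv2.findContours((l==c).astype(np.uint8),cv2.RETR_EXTERNAL,cv2.CHAIN_APPROX_NONE)[0]
    return max(cs,key=cv2.contourArea)[:,0,:].astype(float)
def circ(P):
    A=np.c_[2*P,np.ones(len(P))];x=np.linalg.lstsq(A,(P**2).sum(1),rcond=None)[0]
    return x[:2],np.sqrt(x[2]+x[0]**2+x[1]**2)
E
python3 - <<'E'
from h import *
d=pickle.load(open('top0.pkl','rb'))
hsv=cv2.cvtColor(d['img'],cv2.COLOR_RGB2HSV)
for p in [(341,236),(334,244),(325,235),(318,225),(215,240),(240,265),(232,258),(225,243),(255,205)]: print(p,hsv[p[1],p[0]])
# cam flat
a=ray(d,(333.2,222.2),.046);b=ray(d,(346.8,228.3),.046);t=(b-a)[:2];print('chord',a,b,np.hypot(*t))
n=np.array([-t[1],t[0]])/np.hypot(*t); tip=ray(d,(333.3,248.),.012)[:2]
m=(a+b)[:2]/2
if n@(tip-m)<0:n=-n
print('noseDir',np.degrees(np.arctan2(n[1],n[0])),'centre',m-n*.0078)
print('via tip',tip, tip-n*.05)
c=blob(d,(340,240),75,110,rad=32);P=np.array([ray(d,p,.012)[:2] for p in c])
print('blob',len(P),c.min(0),c.max(0))
cc=m-n*.0078
for _ in range(4):
    q=(P-cc)@n; r=np.hypot(*(P-cc).T); k=(q<.008)&(abs(r-.034)<.006); cc,R=circ(P[k]);print('circ',cc,R,k.sum())
far=P[np.argmax(np.hypot(*(P-cc).T))];v=far-cc;print('nose',np.degrees(np.arctan2(v[1],v[0])),np.hypot(*v))
# gearbox
f=lambda x,y:np.array([(x+.5)/4-.5+190,(y+.5)/4-.5+175])
C=[ray(d,f(*p),.06)[:2] for p in[(125,160),(283,250),(187,425),(20,327)]]
print('gb',np.mean(C,0),[ (np.hypot(*(C[i]-C[i-1])),np.degrees(np.arctan2(*(C[i]-C[i-1])[::-1]))) for i in range(4)])
print('boss',ray(d,f(147,286),.07),'r',np.hypot(*(ray(d,f(91,286),.07)-ray(d,f(205,286),.07))[:2])/2)
a=ray(d,f(105,278),.094);b=ray(d,f(160,305),.094);print('flat',a,b,np.degrees(np.arctan2(*(b-a)[:2][::-1])))
a=ray(d,f(222,190),.03);b=ray(d,f(297,60),.03);print('motor',np.degrees(np.arctan2(*(b-a)[:2][::-1])))
E
```

```text
(341, 236) [ 10   7 112]
(334, 244) [ 20   9 169]
(325, 235) [ 17  37 124]
(318, 225) [15 67 92]
(215, 240) [90  3 97]
(240, 265) [102   9 143]
(232, 258) [135   6  87]
(225, 243) [ 10  10 157]
(255, 205) [150   6 202]
chord [ 0.50492016 -0.02417084  0.046     ] [ 0.49318924 -0.05104124  0.046     ] 0.029319490393472862
noseDir 156.41516246755893 centre [ 0.50620316 -0.04072687]
via tip [ 0.45806805 -0.02589313] [ 0.50389148 -0.04589845]
blob 300 [308. 209.] [371. 262.]
circ [ 0.50250843 -0.03818856] 0.03718960457893362 54
circ [ 0.50252639 -0.0386591 ] 0.036953550135691536 60
circ [ 0.50258    -0.03895706] 0.03672013399737579 58
circ [ 0.5021299  -0.03894358] 0.03703751748766488 59
nose 148.03399825681268 0.08607304619731668
gb [0.45058843 0.17712136] [(np.float64(0.09408554437579959), np.float64(-29.38110034463211)), (np.float64(0.08886705501935326), np.float64(-118.78676979396117)), (np.float64(0.09471005579629767), np.float64(153.31908632865807)), (np.float64(0.09332490457771588), np.float64(60.8659781052877))]
boss [0.45107659 0.17843178 0.07      ] r 0.026947729144573634
flat [0.45143867 0.19301232 0.094     ] [0.43931257 0.16715684 0.094     ] -115.12636747683311
motor -27.581591343287727
```

Run:
```python
from h import *
d=pickle.load(open('top0.pkl','rb'));e=pickle.load(open('scene0.pkl','rb'))
c=blob(d,(340,240),42,85,rad=34);P=np.array([ray(d,p,.012)[:2] for p in c])
print('blob',len(P),c.min(0),c.max(0))
cc=np.array([.506,-.0415]);n=np.array([-.906,.4226])
for _ in range(5):
    q=(P-cc)@n; r=np.hypot(*(P-cc).T); k=(q<.008)&(abs(r-.034)<.006); cc,R=circ(P[k])
print('circ',cc,R,k.sum())
r=np.hypot(*(P-cc).T);T=P[r>.044];v=T.mean(0)-cc;print('nose',np.degrees(np.arctan2(v[1],v[0])),r.max())
g=blob(d,(240,265),25,115,185,rad=50);G=np.array([ray(d,p,.06)[:2] for p in g]).astype(np.float32)
print('gb',cv2.minAreaRect(G),g.min(0),g.max(0))
print('proj scene: seat',proj(e,(.451,.1784,.07)),'tip',proj(e,(.451,.1784,.106)),'camtop',proj(e,(.506,-.0407,.046)))
# scene measurements: crop z2 4x offset(235,240); boss top ellipse centre; 8x offset(300,225) bore
f=lambda x,y,s,o:np.array([(x+.5)/s-.5+o[0],(y+.5)/s-.5+o[1]])
print('boss scene',ray(e,f(212,168,4,(235,240)),.07),'tip',ray(e,f(211,87,4,(235,240)),.106))
print('hub scene',[ray(e,f(x-400,98,8,(300,225)),.046) for x in(576,)], 'flatvert edge dir', )
a=ray(e,f(187,132,4,(235,240)),.094);b=ray(e,f(243,128,4,(235,240)),.094)
```

```text
blob 102 [324. 209.] [357. 248.]
circ [ 0.50534632 -0.03962642] 0.03383107269780993 53
nose 158.87439373584056 0.05079902462725571
gb ((0.44777199625968933, 0.1818370521068573), (0.09364845603704453, 0.10105111449956894), 61.878353118896484) [194. 218.] [258. 279.]
proj scene: seat [289.12243667 279.38483849] tip [289.06310337 261.44066651] camtop [322.19427251 235.9043991 ]
boss scene [0.449243  0.1861507 0.07     ] tip [0.45361118 0.17971135 0.106     ]
hub scene [array([ 0.50508854, -0.03634944,  0.046     ])] flatvert edge dir
```

```bash
cat >> h.py <<'E'
from scipy.spatial.transform import Rotation as Ro
def goal(s,p,ydeg):
    R=Ro.from_rotvec(s['tcp_rot']);M=R.as_matrix();y0=np.degrees(np.arctan2(M[1,1],M[0,1]))
    a=(ydeg-y0+90)%180-90+y0   # nearest half turn
    y=np.array([np.cos(np.radians(a)),np.sin(np.radians(a)),0]);z=np.array([0,0,-1.])
    T=np.c_[np.cross(y,z),y,z]
    rel=R.inv()*Ro.from_matrix(T)
    print('yaw',y0,'->',a,'travel',np.round(M.T@(np.array(p)-s['tcp_pos']),4),'rot',np.round(rel.as_rotvec(),4),'q6',s['joint_pos'][5])
E
python3 - <<'E'
from h import *
from station import observe
s=observe();d=pickle.load(open('top0.pkl','rb'))
print(Ro.from_rotvec(s['tcp_rot']).as_matrix().round(3))
goal(s,(.505,-.040,.20),67);goal(s,(.505,-.040,.10),67)
for n,p,z in[('sd',(359,239),.01),('bottlebase',(328,168),.0),('spray',(255,155),0)]:print(n,ray(d,p,z))
E
```

```text
[[ 0.943  0.333 -0.   ]
 [ 0.333 -0.943  0.001]
 [ 0.    -0.001 -1.   ]]
yaw -70.52985174682374 -> -113.0 travel [ 0.4628 -0.4186  0.0139] rot [-1.100e-03  3.000e-04  7.412e-01] q6 -0.09548957628989133
yaw -70.52985174682374 -> -113.0 travel [ 0.4627 -0.4185  0.1139] rot [-1.100e-03  3.000e-04  7.412e-01] q6 -0.09548957628989133
sd [ 0.47762842 -0.07807997  0.01      ]
bottlebase [ 0.62903458 -0.01301751  0.        ]
spray [0.65459296 0.14132991 0.        ]
```

Emit:
carry_out(commands=[{"travel":[0.05,-0.045,0],"rotation":[0,0,0.08],"fingers":104},{"travel":[0.1,-0.09,0],"rotation":[0,0,0.16],"fingers":104},{"travel":[0.15,-0.135,0],"rotation":[0,0,0.25],"fingers":104},{"travel":[0.2,-0.18,0],"rotation":[0,0,0.33],"fingers":104},{"travel":[0.25,-0.225,0],"rotation":[0,0,0.41],"fingers":104},{"travel":[0.3,-0.27,0],"rotation":[0,0,0.5],"fingers":104},{"travel":[0.35,-0.315,0],"rotation":[0,0,0.58],"fingers":104},{"travel":[0.4,-0.36,0.01],"rotation":[0,0,0.66],"fingers":104},{"travel":[0.44,-0.4,0.03],"rotation":[0,0,0.74],"fingers":104},{"travel":[0.463,-0.4185,0.06],"rotation":[-0.001,0,0.741],"fingers":104}])

```text
time: 1.35
tcp_pos: [0.5018, -0.0475, 0.1604]
tcp_rot: [3.077, -0.627, 0.004]
force: [1.0, -1.0, 0.4]
finger_gap: 0.0541
finger_force: 0.0
```

Emit:
carry_out(commands=[{"travel":[0,0,0]},{"travel":[0,0,0]}])

```text
$.commands[0]: bad value
```

Run:
```python
from h import *
from station import observe,snapshot
s=observe();print(s['time'],s['tcp_pos'],s['finger_gap']);goal(s,(.505,-.040,.06),67);goal(s,(.505,-.040,.019),67)
d=snapshot('top');e=snapshot('scene')
f=lambda im,x,y,w,h,k:cv2.resize(im[y:y+h,x:x+w,::-1],None,fx=k,fy=k,interpolation=cv2.INTER_CUBIC)
cv2.imwrite('pics/a.png',np.hstack([f(d['img'],290,180,100,100,4),f(e['img'],270,180,100,100,4)]))
```

```text
1.35 [ 0.50180378 -0.04746615  0.16041288] 0.054070212581805284
yaw -113.03283833216496 -> -113.00000000000001 travel [-0.0003 -0.0082  0.1004] rot [ 0.0004 -0.0029 -0.0006] q6 1.7611806670045316
yaw -113.03283833216496 -> -113.00000000000001 travel [-0.0004 -0.0082  0.1414] rot [ 0.0004 -0.0029 -0.0006] q6 1.7611806670045316
```

View pics/a.png

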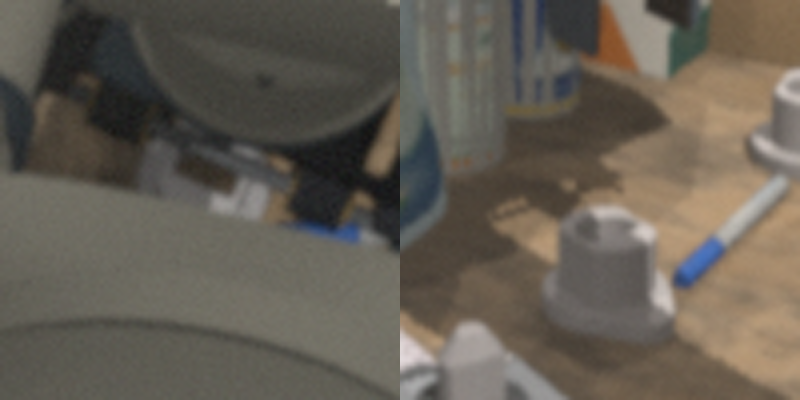

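The scene crop shows the cam undisturbed, with the screwdriver tip beside it. In the top view the arm hides it. I'll let the arm settle, then descend.

Emit:
carry_out(commands=[{"travel":[0,0,0],"rotation":[0,0,0],"fingers":104},{"travel":[0,0,0.04],"rotation":[0,0,0],"fingers":104},{"travel":[0,0,0.08],"rotation":[0,0,0],"fingers":104},{"travel":[0,0,0.08],"rotation":[0,0,0],"fingers":104},{"travel":[0,0,0.08],"rotation":[0,0,0],"fingers":104}])

```text
time: 2.08
tcp_pos: [0.5009, -0.0504, 0.0817]
tcp_rot: [3.077, -0.628, 0.003]
force: [0.6, -0.5, 0.3]
finger_gap: 0.0537
finger_force: 0.0
```

Run:
```python
from h import *
from station import observe,snapshot
s=observe();goal(s,(.505,-.040,.019),67)
e=snapshot('scene')
f=lambda im,x,y,w,h,k:cv2.resize(im[y:y+h,x:x+w,::-1],None,fx=k,fy=k,interpolation=cv2.INTER_CUBIC)
cv2.imwrite('pics/b.png',f(e['img'],265,170,120,100,5))
```

```text
yaw -113.05395881093328 -> -112.99999999999999 travel [-0.0004 -0.0112  0.0627] rot [ 0.0007 -0.0018 -0.0009] q6 1.7557534311652019
```

View pics/b.png

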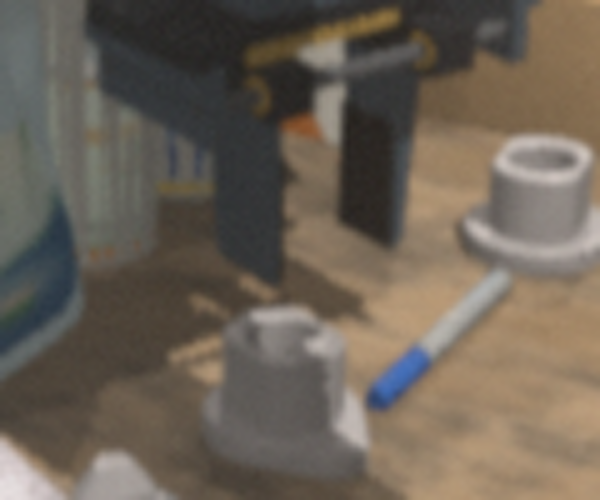

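The fingers are above the hub, in line with its flats but about 11 mm toward the screwdriver side, which matches the measured pose. I'll correct that and lower.

Emit:
carry_out(commands=[{"travel":[0,-0.0112,0],"rotation":[0.001,-0.002,-0.001],"fingers":104},{"travel":[0,-0.0112,0.026],"rotation":[0.001,-0.002,-0.001],"fingers":104},{"travel":[0,-0.0112,0.026],"rotation":[0.001,-0.002,-0.001],"fingers":104},{"travel":[0,-0.0112,0.026],"rotation":[0.001,-0.002,-0.001],"fingers":104}])

```text
time: 2.62
tcp_pos: [0.5051, -0.039, 0.055]
tcp_rot: [-3.079, 0.624, 0.002]
force: [0.2, -0.3, -0.4]
finger_gap: 0.0541
finger_force: 0.0
```

Run:
```python
from h import *
from station import observe,snapshot
s=observe();goal(s,(.505,-.040,.019),67);print(s['tcp_pos'])
e=snapshot('scene')
f=lambda im,x,y,w,h,k:cv2.resize(im[y:y+h,x:x+w,::-1],None,fx=k,fy=k,interpolation=cv2.INTER_CUBIC)
cv2.imwrite('pics/c.png',f(e['img'],285,190,80,80,7))
```

```text
yaw -112.91908663449951 -> -112.99999999999997 travel [0.0003 0.0009 0.036 ] rot [-0.0002  0.001   0.0014] q6 1.7749855769768128
[ 0.50512961 -0.03904386  0.05503016]
```

View pics/c.png

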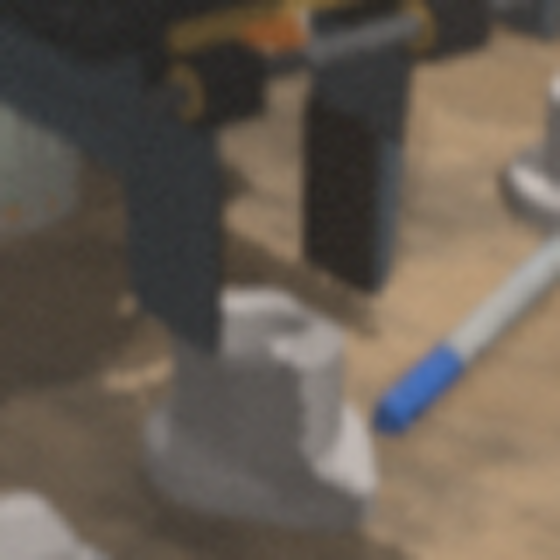

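Run:
```python
from h import *
e=pickle.load(open('scene0.pkl','rb'))
n=np.array([-np.cos(np.radians(23)),np.sin(np.radians(23))]);y=np.array([.39,.92])
t=np.array([.5051,-.039]);c=np.array([.505,-.04])
for sy in(27,41,-27):
  for a in(-16,16):print('finger',sy,a,(proj(e,[*(t+y*sy/1e3+n*a/1e3),.055])-[285,190])*7)
for sy in(21,-21):
  for a in(-26,26,-15,15):print('hub',sy,a,(proj(e,[*(c+y*sy/1e3+n*a/1e3),.046])-[285,190])*7)
```

```text
finger 27 -16 [156.06449565 301.30200916]
finger 27 16 [221.60436139 341.36532604]
finger 41 -16 [118.00965923 313.66794122]
finger 41 16 [183.27531486 354.21209422]
finger -27 -16 [298.50939344 255.01449109]
finger -27 16 [364.99853592 293.30381956]
hub 21 -26 [153.86509836 309.53623656]
hub 21 26 [260.2132279  374.82616175]
hub 21 -15 [175.85275607 323.03504029]
hub 21 15 [237.19887561 360.69704311]
hub -21 -26 [263.98721659 273.61563246]
hub -21 26 [371.52415    336.65216838]
hub -21 -15 [286.23005342 286.65404948]
hub -21 15 [348.26224146 323.01638683]
```

The drawn finger corners match the picture (near finger's tip at crop (220,350), far finger's at (372,292)), and so does the left edge of the hub. I'll descend and grip.

Emit:
carry_out(commands=[{"travel":[0,0.001,0.018],"rotation":[0,0.001,0.001],"fingers":104},{"travel":[0,0.001,0.036],"rotation":[0,0.001,0.001],"fingers":104},{"travel":[0,0.001,0.036],"rotation":[0,0.001,0.001],"fingers":104},{"travel":[0,0.001,0.036],"rotation":[0,0.001,0.001],"fingers":255},{"travel":[0,0.001,0.036],"rotation":[0,0.001,0.001],"fingers":255},{"travel":[0,0.001,0.036],"rotation":[0,0.001,0.001],"fingers":255},{"travel":[0,0.001,0.036],"rotation":[0,0.001,0.001],"fingers":255}], newtons=30)

```text
time: 3.55
tcp_pos: [0.5048, -0.0402, 0.0191]
tcp_rot: [-3.078, 0.626, -0.001]
force: [-0.1, 0.0, 8.7]
finger_gap: 0.0419
finger_force: 30.0
```

Emit:
carry_out(commands=[{"travel":[0,0,-0.03],"rotation":[0,0,0],"fingers":255},{"travel":[0,0,-0.07],"rotation":[0,0,0],"fingers":255},{"travel":[0,0,-0.11],"rotation":[0,0,0],"fingers":255},{"travel":[0,0,-0.14],"rotation":[0,0,0],"fingers":255},{"travel":[0,0,-0.14],"rotation":[0,0,0],"fingers":255},{"travel":[0,0,-0.14],"rotation":[0,0,0],"fingers":255}])

```text
time: 4.3
tcp_pos: [0.5039, -0.0401, 0.1577]
tcp_rot: [-3.078, 0.626, 0.002]
force: [0.2, 0.7, -1.5]
finger_gap: 0.0419
finger_force: 30.0
```

Run:
```python
from h import *
from station import observe
s=observe();print(s['tcp_pos'],s['finger_gap'],s['force']);goal(s,(.451,.179,.159),61.7)
```

```text
[ 0.50389421 -0.04008034  0.15774098] 0.04186295550668694 [ 0.15157957  0.69267918 -1.54625294]
yaw -112.98643405309096 -> -118.29999999999998 travel [-0.1342 -0.181  -0.0011] rot [0.0001 0.0011 0.0927] q6 1.7741575280915372
```

Emit:
carry_out(commands=[{"travel":[-0.026,-0.036,0],"rotation":[0,0.001,0.02],"fingers":255},{"travel":[-0.054,-0.072,0],"rotation":[0,0.001,0.04],"fingers":255},{"travel":[-0.08,-0.108,0],"rotation":[0,0.001,0.06],"fingers":255},{"travel":[-0.107,-0.144,0],"rotation":[0,0.001,0.08],"fingers":255},{"travel":[-0.134,-0.181,-0.001],"rotation":[0,0.001,0.093],"fingers":255},{"travel":[-0.134,-0.181,-0.001],"rotation":[0,0.001,0.093],"fingers":255},{"travel":[-0.134,-0.181,-0.001],"rotation":[0,0.001,0.093],"fingers":255},{"travel":[-0.134,-0.181,-0.001],"rotation":[0,0.001,0.093],"fingers":255}])

```text
time: 5.3
tcp_pos: [0.4517, 0.1779, 0.1588]
tcp_rot: [3.045, -0.77, -0.001]
force: [0.0, 0.4, -2.1]
finger_gap: 0.0416
finger_force: 30.0
```

Run:
```python
from h import *
from station import observe,snapshot
s=observe();goal(s,(.451,.179,.159),61.7);print(s['tcp_pos'])
e=snapshot('scene');d=snapshot('top');pickle.dump(e,open('scene1.pkl','wb'))
f=lambda im,x,y,w,h,k:cv2.resize(im[y:y+h,x:x+w,::-1],None,fx=k,fy=k,interpolation=cv2.INTER_CUBIC)
cv2.imwrite('pics/d.png',np.hstack([f(e['img'],240,210,100,120,5),f(d['img'],200,190,60,120,5)]))
```

```text
yaw -118.37431157830602 -> -118.29999999999998 travel [-0.0011 -0.0006 -0.0002] rot [ 0.0007  0.0002 -0.0013] q6 2.3186065240154368
[0.4516737  0.17790017 0.15881937]
```

View pics/d.png

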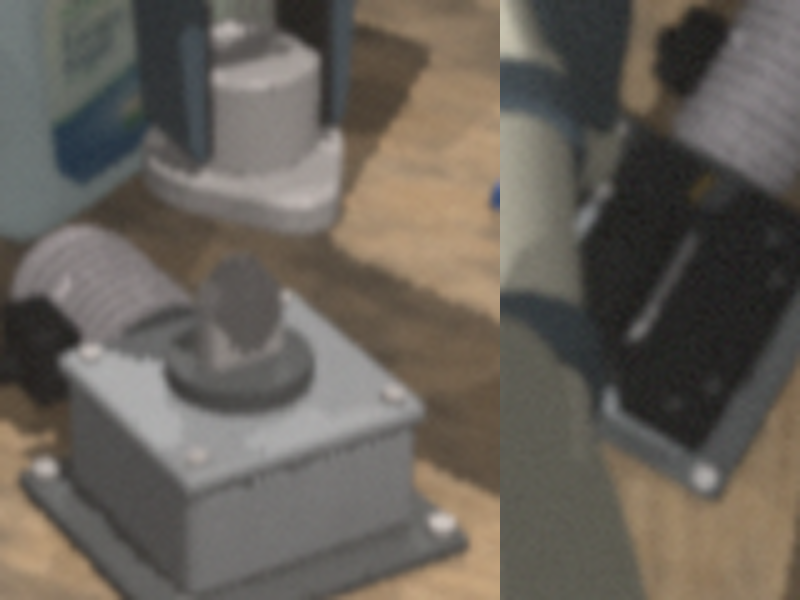

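The held cam is level above the shaft, nose toward the front right (crop (340,150)). The shaft tip is at about (245,258) in the crop, with its flat facing the same way. Now a numeric check of both in this view.

Run:
```python
from h import *
e=pickle.load(open('scene1.pkl','rb'))
f=lambda x,y:np.array([(x+.5)/5-.5+240,(y+.5)/5-.5+210])
C=np.array([ray(e,f(*p),.06)[:2] for p in[(60,358),(188,492),(425,410),(290,293)]])
print('corners',C.round(4).tolist(),[(np.hypot(*(C[i]-C[i-1])).round(4),np.degrees(np.arctan2(*(C[i]-C[i-1])[::-1])).round(1)) for i in range(4)])
print('ctr',C.mean(0),(C[0]+C[2])/2,(C[1]+C[3])/2)
print('pred seat in crop',(proj(e,(.451,.179,.07))-[240,210])*5,'tip',(proj(e,(.451,.179,.106))-[240,210])*5)
g=cv2.cvtColor(e['img'],cv2.COLOR_RGB2GRAY).astype(int)
for v in (283,284,285): print(v,g[v,266:310])
# predicted cam outline extremes with axis at (.4517,.1779), nose 151.6
t=np.array([.4517,.1779])
n=np.array([np.cos(np.radians(151.6)),np.sin(np.radians(151.6))]);y=np.array([-n[1],n[0]])
for z in(.14,.152):
    Q=np.array([(proj(e,[*(t+.034*np.array([np.cos(a),np.sin(a)])),z])-[240,210])*5 for a in np.linspace(0,6.28,181)])
    print(z,'circle left',Q[Q[:,0].argmin()],'bottom',Q[Q[:,1].argmax()],'nose',(proj(e,[*(t+.05*n),z])-[240,210])*5)
H=[(proj(e,[*(t+a*n+b*y),.186])-[240,210])*5 for a,b in((.0153,.021),(.0153,-.021),(.026,0))];print('hub',H)
```

```text
corners [[0.5134, 0.2038], [0.4284, 0.2519], [0.3858, 0.1674], [0.4675, 0.1223]] [(np.float64(0.0934), np.float64(60.6)), (np.float64(0.0976), np.float64(150.5)), (np.float64(0.0946), np.float64(-116.8)), (np.float64(0.0933), np.float64(-28.9))]
ctr [0.4487751  0.18634006] [0.44957353 0.18557306] [0.44797666 0.18710706]
pred seat in crop [244.70586119 347.68254042] tip [244.3954666  257.93244246]
283 [171 169 168 170 167 159 131  93  92 102 107 105 103  93  94  99 106 118
 119 115 110 106 103  99  98  97  94  93  97 104 106 104 102  99  97  93
 103 142 156 154 154 155 153 155]
284 [171 172 172 173 170 162 126  86  78  92 102 106 101  95  94  97 100 102
 107 101  98  96  96  96  96  95  95  95  99 103 109 108 101  98  92  84
 102 143 154 155 154 154 156 155]
285 [172 172 172 172 171 165 139  89  68  76  91  99  98  96  94  95  95  96
  94  94  94  94  95  95  97  96  95  96  98 106 106 105  96  90  81  80
 106 143 154 155 155 156 156 156]
0.14 circle left [143.84443501 171.00128463] bottom [244.09645371 216.62673847] nose [319.60985368 229.97806135]
0.152 circle left [143.22369832 139.54224413] bottom [243.98467535 184.54311773] nose [319.89630262 197.73702776]
hub [array([321.15363786,  50.3901867 ]), array([210.93030394,  77.95590364]), array([282.99547989,  76.28655343])]
```

Run:
```python
from h import *
from station import observe
s=observe();goal(s,(.452,.180,.159),61.7);goal(s,(.452,.180,.119),61.7)
```

```text
yaw -118.38983531870117 -> -118.30000000000003 travel [-0.0008 -0.0019  0.0001] rot [ 0.0002 -0.0001 -0.0016] q6 2.3188049561015593
yaw -118.38983531870117 -> -118.30000000000003 travel [-0.0008 -0.0019  0.0401] rot [ 0.0002 -0.0001 -0.0016] q6 2.3188049561015593
```

Emit:
carry_out(commands=[{"travel":[-0.001,-0.002,0.0],"rotation":[0,0,0],"fingers":255},{"travel":[-0.001,-0.002,0.015],"rotation":[0,0,0],"fingers":255},{"travel":[-0.001,-0.002,0.03],"rotation":[0,0,0],"fingers":255},{"travel":[-0.001,-0.002,0.036],"rotation":[0,0,0],"fingers":255},{"travel":[-0.001,-0.002,0.04],"rotation":[0,0,0],"fingers":255},{"travel":[-0.001,-0.002,0.04],"rotation":[0,0,0],"fingers":255}])

```text
time: 6.15
tcp_pos: [0.4518, 0.181, 0.1194]
tcp_rot: [-3.046, 0.769, -0.001]
force: [0.0, 0.1, -1.5]
finger_gap: 0.0419
finger_force: 30.0
```

Emit:
carry_out(commands=[{"travel":[0,0,0.002],"rotation":[0,0,0],"fingers":255},{"travel":[0,0,0.004],"rotation":[0,0,0],"fingers":255},{"travel":[0,0,0.004],"rotation":[0,0,0],"fingers":255}])

```text
time: 6.52
tcp_pos: [0.4517, 0.181, 0.1153]
tcp_rot: [3.046, -0.768, 0.001]
force: [0.1, 0.1, -1.5]
finger_gap: 0.0419
finger_force: 30.0
```

Emit:
carry_out(commands=[{"travel":[0,0,0.002],"rotation":[0,0,0],"fingers":255},{"travel":[0,0,0.004],"rotation":[0,0,0],"fingers":255},{"travel":[0,0,0.004],"rotation":[0,0,0],"fingers":255}])

```text
time: 6.9
tcp_pos: [0.4517, 0.181, 0.1111]
tcp_rot: [3.046, -0.768, 0.0]
force: [0.0, 0.1, -1.5]
finger_gap: 0.0418
finger_force: 30.0
```

Emit:
carry_out(commands=[{"travel":[0,0,0.001],"rotation":[0,0,0],"fingers":255},{"travel":[0,0,0.002],"rotation":[0,0,0],"fingers":255},{"travel":[0,0,0.002],"rotation":[0,0,0],"fingers":255}])

```text
time: 7.28
tcp_pos: [0.4517, 0.181, 0.1092]
tcp_rot: [3.046, -0.768, 0.0]
force: [0.1, 0.4, -2.3]
finger_gap: 0.0423
finger_force: 30.0
```

Emit:
carry_out(commands=[{"travel":[0,0,0.002],"rotation":[0,0,0],"fingers":255},{"travel":[0,0,0.004],"rotation":[0,0,0],"fingers":255},{"travel":[0,0,0.004],"rotation":[0,0,0],"fingers":255}])

```text
time: 7.65
tcp_pos: [0.4516, 0.181, 0.1051]
tcp_rot: [3.046, -0.768, 0.0]
force: [-0.4, -0.8, -1.5]
finger_gap: 0.042
finger_force: 30.0
```

Emit:
carry_out(commands=[{"travel":[0,0,0.002],"rotation":[0,0,0],"fingers":255},{"travel":[0,0,0.004],"rotation":[0,0,0],"fingers":255},{"travel":[0,0,0.004],"rotation":[0,0,0],"fingers":255}])

```text
time: 8.02
tcp_pos: [0.4516, 0.181, 0.1011]
tcp_rot: [3.046, -0.768, 0.0]
force: [-0.0, -0.5, -2.3]
finger_gap: 0.042
finger_force: 30.0
```

Emit:
carry_out(commands=[{"travel":[0,0,0.003],"rotation":[0,0,0],"fingers":255},{"travel":[0,0,0.006],"rotation":[0,0,0],"fingers":255},{"travel":[0,0,0.008],"rotation":[0,0,0],"fingers":255},{"travel":[0,0,0.008],"rotation":[0,0,0],"fingers":255}])

```text
time: 8.52
tcp_pos: [0.4516, 0.181, 0.0931]
tcp_rot: [3.046, -0.768, 0.0]
force: [0.2, -0.1, -2.2]
finger_gap: 0.0416
finger_force: 30.0
```

Emit:
carry_out(commands=[{"travel":[0,0,0.002],"rotation":[0,0,0],"fingers":255},{"travel":[0,0,0.004],"rotation":[0,0,0],"fingers":255},{"travel":[0,0,0.004],"rotation":[0,0,0],"fingers":255}])

```text
time: 8.9
tcp_pos: [0.4518, 0.181, 0.0892]
tcp_rot: [3.046, -0.768, 0.0]
force: [-0.8, 0.1, -2.1]
finger_gap: 0.0419
finger_force: 30.0
```

Emit:
carry_out(commands=[{"travel":[0,0,0.001],"rotation":[0,0,0],"fingers":255},{"travel":[0,0,0.001],"rotation":[0,0,0],"fingers":255},{"travel":[0,0,0.001],"rotation":[0,0,0],"fingers":255}])

```text
time: 9.28
tcp_pos: [0.4518, 0.181, 0.0891]
tcp_rot: [-3.046, 0.768, -0.001]
force: [-4.5, -1.9, 19.8]
finger_gap: 0.0416
finger_force: 30.0
```

The vertical force has risen to 20 N at the expected height, so the cam is home. I'll release and retreat upward.

Emit:
carry_out(commands=[{"travel":[0,0,-0.0005],"rotation":[0,0,0],"fingers":90},{"travel":[0,0,-0.0005],"rotation":[0,0,0],"fingers":90},{"travel":[0,0,-0.0005],"rotation":[0,0,0],"fingers":90},{"travel":[0,0,-0.02],"rotation":[0,0,0],"fingers":90},{"travel":[0,0,-0.05],"rotation":[0,0,0],"fingers":90},{"travel":[0,0,-0.09],"rotation":[0,0,0],"fingers":90},{"travel":[0,0,-0.13],"rotation":[0,0,0],"fingers":90},{"travel":[0,0,-0.13],"rotation":[0,0,0],"fingers":90},{"travel":[0,0,-0.13],"rotation":[0,0,0],"fingers":90}])

```text
time: 10.4
tcp_pos: [0.4514, 0.181, 0.2177]
tcp_rot: [3.046, -0.768, -0.0]
force: [0.1, -0.7, -0.3]
finger_gap: 0.0593
finger_force: 0.0
```

Run:
```python
from h import *
from station import snapshot
e=snapshot('scene')
cv2.imwrite('pics/f.png',cv2.resize(e['img'][200:340,220:400,::-1],None,fx=4,fy=4,interpolation=cv2.INTER_CUBIC))
```

```text
(no output)
```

View pics/f.png

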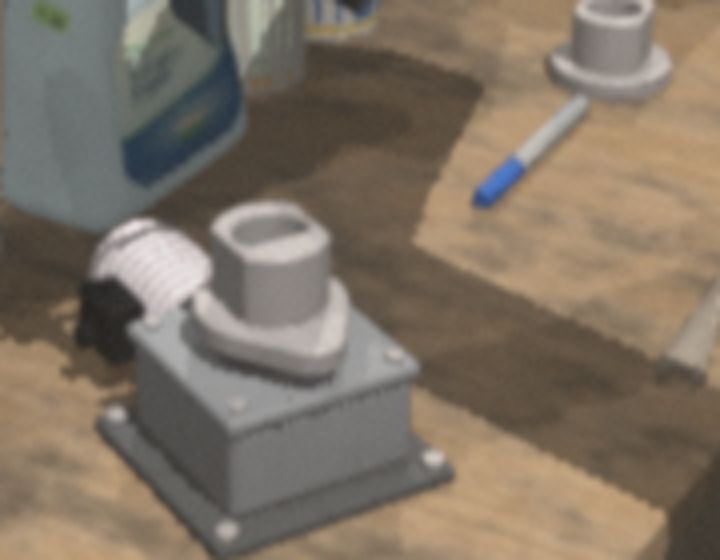

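The cam sits level and fully down on the boss at about (270,290) in the crop, with its nose away from the motor. The gripper is clear and the collar is where it was.

```bash
python3 -c "
from station import sign_off;print(sign_off())"
```

```text
the job is handed in; nothing more can be done
None
```

The cam was held all the way down onto the shaft, sits fully home on the boss with the flats matched, and has been released; the collar was not touched, and the job was handed in at about 10 s, though `sign_off()` returned no verdict.

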